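Snap the deck plate onto the opened bench unit

ROBOT

A 7-joint arm with a two-finger parallel gripper is mounted at the origin on the work surface. World frame = base frame: x ahead of the robot, y to its left, z up, the work surface at z = 0. Lengths are in m, angles in rad, forces in N, time in s.
With the tool pointing down it reaches from about 0.4 to 0.875 m from the base axis. Payload 19.3 kg.
Tool frame: the origin (TCP) lies at the very end of the fingers, on their centre line; the grasp point (between the pads) lies 19 mm behind it; z points along the fingers, y is the line along which they close (so a half turn about z gives the same grasp; the last joint's range is limited). The gripper opens to 85 mm and grips with 20 to 120 N. Pads are 22 mm wide; open, the fingers measure 114 mm over their backs; the gripper's body (76 mm by 85 mm) begins 54 mm behind the grasp point. The pads swing forward as they close: fully open they stand 13 mm farther back than shut.
Start: joints at [1.144, 0.521, -0.036, 1.599, 0.021, 1.021, -0.113], TCP at [0.218, -0.586, 0.231] pointing down, gripper open.
Joint ranges: [-2.91, 2.91], [-0.3, 2.13], [-1.5, 1.42], [0.17, 2.43], [-1.26, 4.41], [0.16, 1.93], [-2.52, 2.52]. Speed limits (rad/s): [1.89, 1.89, 2.39, 2.39, 3.01, 3.01, 3.01].

INTERFACE

Orientations are given as [roll, pitch, yaw] about the fixed x, y, z axes, in that order (R = Rz(yaw) Ry(pitch) Rx(roll)).
In Python, from workcell import bot gives the robot as it stands.
- The arm moves only by the tool carry_out, never from a script. Its argument "rows" is a list that holds one entry, the list of rows, each a list of 4 numbers: the shift along the tool's x, y, z in m, then the turn about the tool's z in degrees. In form: [[[x, y, z, twist], ...]]. A call has 1 to 12 rows; each row is the pose to reach, as a shift and turn from the pose commanded when the call began, along the tool's axes at that moment; what a row does not reach only later rows make up. A row lasts 1/12 s, in which the tool goes at most 41.7 mm and 7.16 degrees, less where a joint would pass 70% of its speed; a pose out of reach is approached as far as the arm can. A call with a gripper value outside its range is refused whole. "grip" is the finger opening in m, from 0 to 0.0854, set as the call begins (left out, the last holds). The fingers move at their own pace and stop on an object; "grip_force" is the grip in N (left out, the last holds). Time passes only in rows, so rows that repeat a pose let the fingers close. It gives the time, the measured TCP pose, the force, the opening and the grip force at its end, in the units of the state.
- bot.observe(): the state, without advancing time (a new reading comes with each control period).
- bot.grab_frame(name): name is "side" or "top" or "wrist"; returns a dict with "pixels" (384x512x3 uint8, red, green, blue), "K" (3x3 intrinsics, pixels), "pose" (4x4, takes a point from camera to world coordinates). Camera axes: x right, y down, z forward; pixel columns grow to the right and rows downward; lengths in m; the calibration is good to about 2 mm. A picture is of the moment at which its call begins. There is no depth.
- bot.job_done(): hands the job in; it is judged then, once.
Trained networks look in a picture, given as the dict that the camera call returned (one of the last four; its "shot" number tells which), for a name from the list of things; names that differ only in an ending like _2 or _b are one class to them, and where a whole thing is asked for, a point or a joint stands for the part that bears it (a point fixed in the world has none). Each returns a list of dicts, best first, with "conf" (0 to 1); they miss things now and then, are a little off and sometimes report something else, mostly with a low value. They report only what shows in the picture. A call takes as long as a camera call. They do not tell look-alikes from the thing itself.
- bot.look_for(picture, label): "position" ([column, row] in pixels, amid what is visible of it).
- bot.regions_of(picture, label): "region" (384x512 bool, what is visible of it) and "position" ([column, row] in pixels, amid what is visible of it).
- bot.spot_point(picture, label): "position" ([column, row] in pixels: a listed point, or the origin of a listed thing).
The state is a dict: "clock": time; "qpos": joint angles; "qd": joint speeds; "joint_efforts": joint torques, N m; "position": TCP position; "tool_rot": TCP orientation; "force": force on the tool from outside, world axes, zero at the start; "moment": the same for the moment, N m; "grip_width": finger opening in m; "finger_force": force on a finger pad.
Only numpy, scipy, OpenCV 4.12 (cv2) and the standard library are available. Lean on these libraries where they do the work, as an engineer would, in place of code of your own. Each camera call takes 0.05 s, during which the arm holds its last target. There are 200 camera calls.

TASK

Fit the dark grey deck plate, the one with four corner holes, onto the opened white base: set its four holes over the four snap posts without dropping it, and press it down evenly until it has clicked past the hooks of every post and lies flat on the posts' shoulders, then let go. Leave the blue two-hole plate where it is.

Things in the scene. Friction and masses are not known exactly. Their poses are not given: they have to be found in the camera images.
- deck: Dark grey plate 160 (x) x 120 (y) x 5 mm, about 0.14 kg, flat on the counter, with four 20 mm square through holes at x +-60, y +-40 mm. Amid it an orange grip block 64 (x) x 24 (y) mm, 40 mm high, its flat top 45 mm above the plate's underside: pinch it across y from above. Fits either way round (half turn). Origin: centre of the underside, z up.
- base: Opened base of a bench unit, fixed: white tray 190 (x) x 150 (y) mm, grey rim 14 mm high, four upright snap posts at x +-60, y +-40 mm. Each: white shoulder 27 mm wide, top at z 18 mm; above it a yellow core 17.5 mm wide up to z 32, tapering to a 5 mm tip at z 52; orange spring hooks on its -x and +x sides. Origin: centre of the underside, z up.
- seat (a point): Centre point of the four posts at shoulder height, 18 mm above the base's origin; axes as the base. A plate let go within about 6 mm of true centres itself on the tapers and rests on the hooks, underside 10 to 15 mm above this point. A firm push of 12 to 20 N in all takes it past the eight hooks; home, its underside is at this point and its grip's top 45 mm above.
- spare: Bystander: blue plate of the same outline, 160 x 120 x 5 mm with the same orange grip block, but with only two 20 mm square holes at x = +-60, y = 0 mm. It does not fit and stays where it is. Origin: centre of its underside; z up.
Things that resemble listed ones, but are neither listed nor needed, are in the scene too. What is shaped like the deck but pink or red is not meant.

How it is judged:
By the outcome, as a careful person would: the job done as asked, in the order asked, and still so for the second after the job is handed in, with the robot touching nothing.
It also fails if it takes over 48 s, if anything falls off the work surface, if the arm or the gripper's body presses on something with over 40 N, if the wrist force passes 120 N, or if a joint passes its speed limit or range.

## Working session

There is one attempt and no reset: what is moved stays moved. The work goes in short steps, Python scripts to look and compute and a tool call to move; the robot and the scene stay as the last step left them, time stands still between calls to the robot, and variables do not carry over. Pictures are saved under pics/ and viewed, at most 10 in all, crops included, and the job is handed in when it is done.

Besides the shell and the picture viewer there is one more tool, called after ">>>" as a command line: name --argument value ..., lists and objects as JSON in quotes. carry_out: Moves the arm, as the interface text tells. Its arguments: {"type":"object","properties":{"rows":{"type":"array","items":{"type":"array","items":{"type":"array","items":{"type":"number"}}}},"grip":{"type":"number"},"grip_force":{"type":"number"}},"required":["rows"]}

```bash
mkdir -p pics
python3 - <<'E'
from workcell import bot
import cv2,numpy as np
s=bot.observe();print(s['clock'],s['position'],s['tool_rot'],s['grip_width'])
ims=[]
for n in ['top','side']:
    f=bot.grab_frame(n);ims.append(f['pixels'])
    print(n,f['K'].tolist(),np.round(f['pose'],4).tolist())
    for l in ['deck','base','spare']:
        print(l,[(np.round(d['position']).tolist(),round(d['conf'],2)) for d in bot.spot_point(f,l)])
    cv2.imwrite(f'pics/{n}1.png',cv2.resize(f['pixels'][:,:,::-1],(800,600),interpolation=cv2.INTER_CUBIC))
E
```

```text
0.0 [ 0.21813072 -0.58534132  0.23071193] [-3.14043939e+00  8.93130725e-05  3.56754265e-01] 0.08576177569684894
top [[410.1936660767755, 0.0, 247.58404173055604], [0.0, 410.1936660767755, 186.0416358041412], [0.0, 0.0, 1.0]] [[-0.0886, -0.9725, 0.2155, 0.2791], [-0.9961, 0.0871, -0.0163, 0.0957], [-0.0029, -0.2161, -0.9764, 1.2953], [0.0, 0.0, 0.0, 1.0]]
deck [([167.0, 159.0], 0.78), ([100.0, 227.0], 0.63), ([164.0, 236.0], 0.6)]
base [([282.0, 205.0], 0.62)]
spare [([382.0, 202.0], 0.73)]
side [[452.15176583436903, 0.0, 255.37146637997165], [0.0, 452.15176583436903, 196.88632626150405], [0.0, 0.0, 1.0]] [[-0.9235, -0.2412, 0.2983, 0.1506], [-0.3836, 0.5721, -0.725, 1.0716], [0.0042, -0.7839, -0.6208, 0.8997], [0.0, 0.0, 0.0, 1.0]]
deck [([179.0, 247.0], 0.82), ([216.0, 338.0], 0.72), ([259.0, 283.0], 0.62)]
base [([283.0, 197.0], 0.78)]
spare []
```

View pics/top1.png

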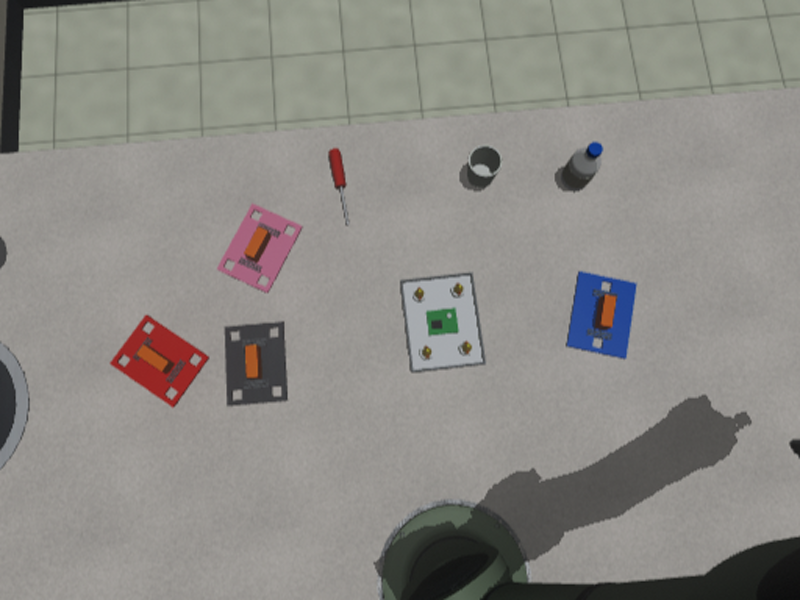

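View pics/side1.png

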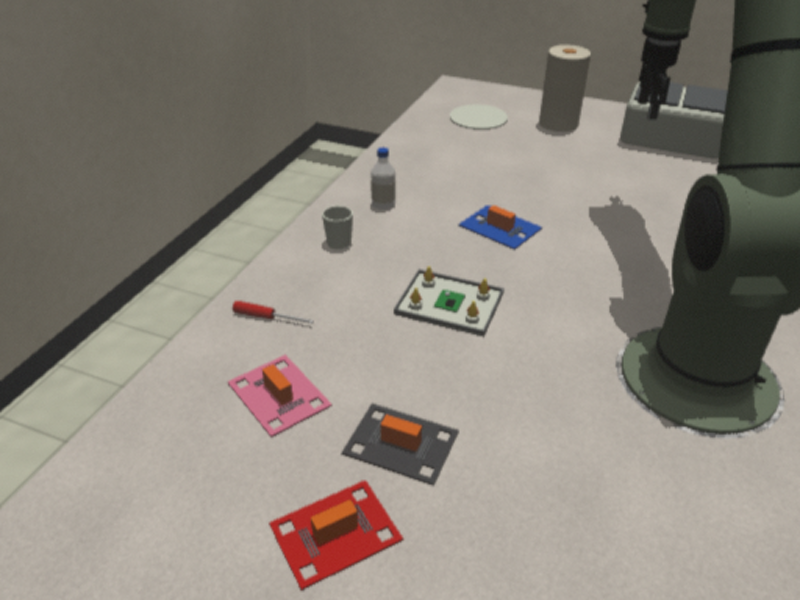

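The grey deck is at top (256,363) in the 800-pixel view, and the red plate at (158,360) and pink one at (260,248) are look-alikes. The base is at (443,322) and the blue spare at (602,315). The deck is the dark grey plate with four corner holes. I'll confirm that in a crop and measure.

```bash
cat > h.py <<'E'
import numpy as np,cv2
from workcell import bot
def toplane(f,uv,z):
    uv=np.atleast_2d(np.asarray(uv,float)); K,T=f['K'],f['pose']
    d=np.c_[uv,np.ones(len(uv))]@np.linalg.inv(K).T@T[:3,:3].T
    return (T[:3,3]+d*((z-T[2,3])/d[:,2])[:,None])[:,:2]
def rect(f,mask,z):
    c=max(cv2.findContours(mask.astype(np.uint8),cv2.RETR_EXTERNAL,cv2.CHAIN_APPROX_NONE)[0],key=cv2.contourArea)
    p=toplane(f,c[:,0],z)
    (c,(w,h),a)=cv2.minAreaRect((p*1000).astype(np.float32))
    if w<h: a+=90; w,h=h,w
    return np.round([c[0]/1000,c[1]/1000,(a+90)%180-90,w,h],4)
E
python3 - <<'E'
from h import *
for n in ['top','side']:
    f=bot.grab_frame(n);im=f['pixels'];hsv=cv2.cvtColor(im,cv2.COLOR_RGB2HSV)
    for l,z in [('deck',.005),('base',.007)]:
        for d in bot.regions_of(f,l):
            m=d['region'];print(n,l,round(d['conf'],2),np.round(d['position']),np.median(im[m],0),rect(f,m,z).tolist())
    m=(hsv[...,0]>12)&(hsv[...,0]<30)&(hsv[...,1]>120)&(hsv[...,2]>50)
    k,_,st,ce=cv2.connectedComponentsWithStats(m.astype(np.uint8))
    for i in range(1,k):
        if st[i,4]>8: print('  y',np.round(ce[i],1),st[i,4],np.round(toplane(f,ce[i],.035),4))
    if n=='top': cv2.imwrite('pics/c1.png',cv2.resize(im[195:270,130:320,::-1],None,fx=4,fy=4,interpolation=cv2.INTER_CUBIC))
E
```

```text
top deck 0.94 [102. 226.] [151.  39.  37.] [0.4614, 0.5425, 51.5804, 165.2111, 124.3726]
top deck 0.76 [166. 159.] [166.  99. 126.] [0.6784, 0.3325, -29.2606, 162.2234, 120.6781]
top deck 0.63 [163. 235.] [63. 63. 64.] [0.4386, 0.3519, 0.05, 159.68, 120.3865]
top base 0.94 [281. 204.] [166. 170. 174.] [0.4895, -0.0312, 1.6183, 191.9466, 151.2965]
  y [293.5 184.1] 15 [[ 0.5508 -0.0698]]
  y [268.7 187.2] 15 [[0.5477 0.009 ]]
  y [298.8 221.9] 11 [[ 0.4303 -0.0727]]
  y [273.5 224.6] 13 [[0.4289 0.0058]]
side deck 0.76 [214. 341.] [172.  43.  38.] [0.4669, 0.5448, 52.3067, 164.2854, 124.4445]
side deck 0.69 [258. 281.] [76. 74. 73.] [0.4419, 0.3519, 0.2413, 164.7804, 128.8941]
side deck 0.59 [181. 248.] [196. 113. 135.] [0.6849, 0.3322, -29.7248, 170.6893, 122.4462]
side base 0.87 [284. 196.] [143. 145. 131.] [0.4949, -0.0413, 1.111, 195.8894, 177.4598]
  y [274.1 175.2] 25 [[ 0.5534 -0.0675]]
  y [309.2 183.3] 28 [[ 0.4339 -0.07  ]]
  y [265.6 189.4] 27 [[0.5509 0.0146]]
  y [302.1 198.3] 27 [[0.4312 0.0126]]
```

View pics/c1.png

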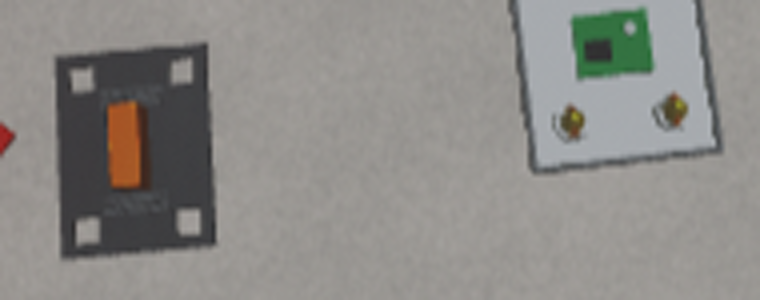

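The crop shows the grey plate has a hole near each of its four corners, at crop (82,80), (182,72), (88,230) and (188,222). So it is the deck, at about (0.440, 0.352), yaw about 0. The base is at about (0.490, -0.031), yaw about 1.5°. Moving now.

>>> carry_out --rows '[[[0.434,-0.356,-0.02,20.4],[0.434,-0.356,-0.02,20.4],[0.434,-0.356,-0.02,20.4],[0.434,-0.356,-0.02,20.4],[0.434,-0.356,-0.02,20.4],[0.434,-0.356,-0.02,20.4],[0.434,-0.356,-0.02,20.4],[0.434,-0.356,-0.02,20.4],[0.434,-0.356,-0.02,20.4],[0.434,-0.356,-0.02,20.4],[0.434,-0.356,-0.02,20.4],[0.434,-0.356,-0.02,20.4]]]' --grip 0.085

```text
clock: 1.7
position: [0.4701, -0.1522, 0.2495]
tool_rot: [3.141, -0.001, 0.001]
force: [1.7, -0.1, -0.9]
grip_width: 0.085
finger_force: 0.0
```

Run:
```python
from h import *
f=bot.grab_frame('wrist');print(f['K'].round(1).tolist(),f['pose'].round(3).tolist())
for l in ['base','seat']: print(l,[(np.round(d['position'],1).tolist(),round(d['conf'],2)) for d in bot.spot_point(f,l)])
cv2.imwrite('pics/w1.png',f['pixels'][:,:,::-1])
```

```text
[[338.1, 0.0, 257.4], [0.0, 338.1, 193.3], [0.0, 0.0, 1.0]] [[0.002, -0.947, -0.32, 0.551], [-1.0, -0.002, -0.001, -0.153], [-0.0, 0.32, -0.947, 0.392], [0.0, 0.0, 0.0, 1.0]]
base [([150.8, 130.5], 0.78)]
seat [([142.4, 134.3], 0.63)]
```

View pics/w1.png

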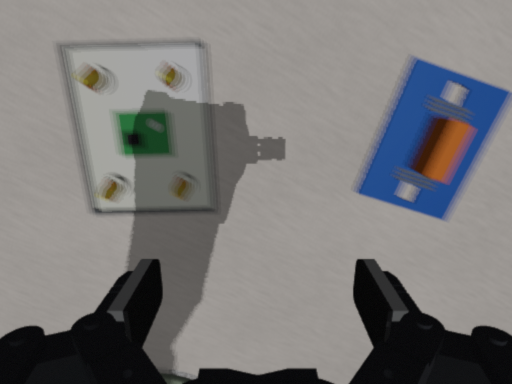

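The wrist view shows the base at (140,130) and the spare at (435,140), but it is blurred by motion. I'll take a still view of the base.

>>> carry_out --rows '[[[-0.05,-0.12,-0.02,0],[-0.05,-0.12,-0.02,0],[-0.05,-0.12,-0.02,0],[-0.05,-0.12,-0.02,0],[-0.05,-0.12,-0.02,0],[-0.05,-0.12,-0.02,0]]]'

```text
clock: 2.35
position: [0.4194, -0.0348, 0.2693]
tool_rot: [3.141, -0.001, 0.0]
force: [0.2, -0.4, 0.2]
grip_width: 0.085
finger_force: 0.0
```

```bash
cat >> h.py <<'E'
from scipy.optimize import least_squares
def proj(f,P):
    T=f['pose']; c=(P-T[:3,3])@T[:3,:3]; q=c@f['K'].T; return q[:,:2]/q[:,2:]
def fitpose(obs,model,x0):
    """obs: list of (frame, Nx2 px) matched to model Nx3 -> x,y,yaw"""
    def P(v):
        c,s=np.cos(v[2]),np.sin(v[2]); return model@np.array([[c,s,0],[-s,c,0],[0,0,1]])+[v[0],v[1],0]
    r=least_squares(lambda v:np.concatenate([(proj(f,P(v))-p).ravel() for f,p in obs]),x0)
    return r.x,np.abs(r.fun).max()
def blobs(f,lo,hi,amin):
    m=cv2.inRange(cv2.cvtColor(f['pixels'],cv2.COLOR_RGB2HSV),lo,hi)
    k,_,st,ce=cv2.connectedComponentsWithStats(m)
    return [(ce[i],st[i]) for i in range(1,k) if st[i,4]>amin],m
E
python3 - <<'E'
from h import *
print(bot.observe()['position'].round(4))
f=bot.grab_frame('wrist');print(f['pose'].round(3).tolist())
b,m=blobs(f,(12,110,40),(32,255,255),20)
for c,s in b: print(c.round(1),s.tolist(),toplane(f,c,.035).round(4))
im=f['pixels']
hsv=cv2.cvtColor(im,cv2.COLOR_RGB2HSV)
for d in bot.regions_of(f,'base'): print(d['conf'],rect(f,d['region'],.014))
cv2.imwrite('pics/w2.png',cv2.resize(im[:300,60:460,::-1],(800,600),interpolation=cv2.INTER_CUBIC))
E
```

```text
[ 0.4194 -0.0348  0.2693]
[[0.002, -0.947, -0.32, 0.5], [-1.0, -0.002, -0.001, -0.036], [0.0, 0.32, -0.947, 0.412], [0.0, 0.0, 0.0, 1.0]]
[289.2  27.4] [281, 16, 17, 24, 264] [[ 0.5493 -0.0681]]
[211.9  29.5] [204, 18, 17, 23, 259] [[0.5473 0.0099]]
[288.6 142.9] [282, 134, 15, 19, 194] [[ 0.4322 -0.0712]]
[219.1 144.8] [212, 136, 15, 18, 199] [[0.43   0.0068]]
```

View pics/w2.png

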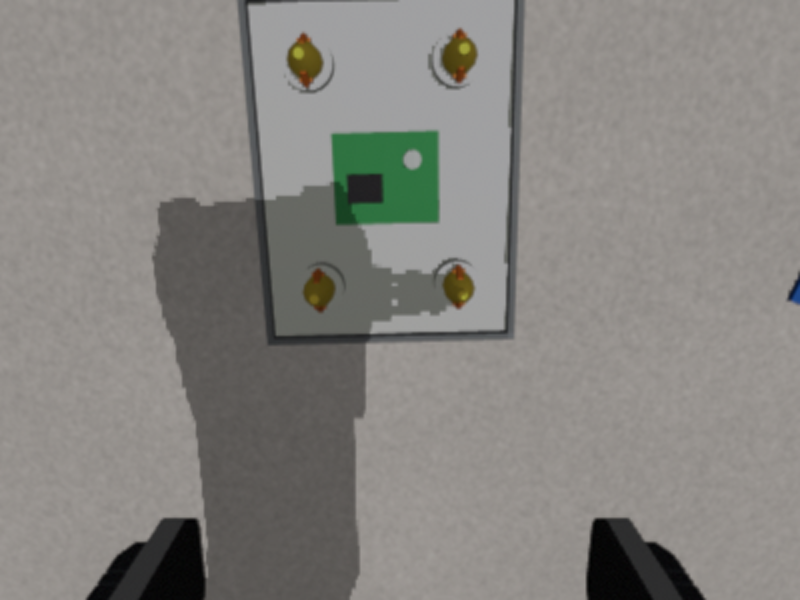

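The base shows clearly, with posts at (305,60), (460,55), (318,290) and (458,287) in this view. I'll fit its pose.

Run:
```python
from h import *
f=bot.grab_frame('wrist');t=bot.grab_frame('top')
M=np.array([[.06,-.04,0],[.06,.04,0],[-.06,-.04,0],[-.06,.04,0]])
def posts(f,a,w):
    b,_=blobs(f,(12,110,40),(32,255,255),a); P=np.array([c for c,s in b]); W=toplane(f,P,.035)
    print(W.round(4).tolist())
    return np.array([P[np.argmin(np.hypot(*(W-m[:2]-[.49,-.031]).T))] for m in M])
for fr,a in ((f,60),(t,8)):
    p=posts(fr,a,0)
    def fun(v):
        c,s=np.cos(v[2]),np.sin(v[2]);Q=M@np.array([[c,s,0],[-s,c,0],[0,0,1]])+[v[0],v[1],v[3]]
        return (proj(fr,Q)-p).ravel()
    r=least_squares(fun,[.49,-.031,0.02,.03],x_scale=[.01,.01,.01,.01]);print(r.x.round(4),np.degrees(r.x[2]),np.abs(r.fun).max())
    for z in (.03,.035):
        r,e=fitpose([(fr,p)],M+[0,0,z],[.49,-.031,.02]);print(z,r.round(4),e)
# rim dark/grey outline near end and green
g,m=blobs(f,(50,90,30),(80,255,255),300)
print('green',[(c.round(1),toplane(f,c,.01).round(4)) for c,s in g])
```

```text
[[0.5493, -0.0679], [0.5471, 0.0101], [0.4301, 0.007], [0.4323, -0.071]]
[ 0.4894 -0.0303  0.0269  0.0256] 1.5404256042941233 0.08427508713456433
0.03 [ 0.4894 -0.0304  0.0269] 0.764610503535863
0.035 [ 0.4894 -0.0304  0.0269] 1.6138894980819032
[[0.5479, 0.0107], [0.4729, -0.3534], [0.4344, 0.3501], [0.4289, 0.0079]]
[ 0.5852 -0.031   0.0319 -0.5523] 1.8298967579875174 9.361328973490174
0.03 [0.4895 0.0089 0.0294] 12.956445145677549
0.035 [0.4887 0.0092 0.0293] 13.017054494307615
green [(array([252.3,  87.9]), array([[ 0.4903, -0.031 ]]))]
```

>>> carry_out --rows '[[[-0.05,-0.386,-0.01,0],[-0.05,-0.386,-0.01,0],[-0.05,-0.386,-0.01,0],[-0.05,-0.386,-0.01,0],[-0.05,-0.386,-0.01,0],[-0.05,-0.386,-0.01,0],[-0.05,-0.386,-0.01,0],[-0.05,-0.386,-0.01,0],[-0.05,-0.386,-0.01,0],[-0.05,-0.386,-0.01,0],[-0.05,-0.386,-0.01,0],[-0.05,-0.386,-0.01,0]]]'

```text
clock: 3.55
position: [0.368, 0.355, 0.2786]
tool_rot: [-3.141, 0.001, 0.005]
force: [-1.5, 0.4, -0.7]
grip_width: 0.0851
finger_force: 0.0
```

Run:
```python
from h import *
for i in range(4): f=bot.grab_frame('wrist')
print(bot.observe()['position'].round(4),bot.observe()['tool_rot'].round(4))
im=f['pixels'];hsv=cv2.cvtColor(im,cv2.COLOR_RGB2HSV)
for d in bot.regions_of(f,'deck'):
    m=d['region'];print(round(d['conf'],2),d['position'].round() if hasattr(d['position'],'round') else d['position'],np.median(im[m],0),rect(f,m,.005))
b,m=blobs(f,(3,150,60),(18,255,255),300)
for c,s in b: 
    print('orange',c.round(1),s.tolist())
    mm=np.zeros(m.shape,bool);x,y,w,h,_=s;mm[y:y+h,x:x+w]=m[y:y+h,x:x+w]>0;print(rect(f,mm,.045))
cv2.imwrite('pics/w3.png',im[:,:,::-1])
```

```text
[0.3696 0.3508 0.2788] [ 3.1409e+00  3.0000e-04 -7.0000e-04]
0.78 [89.0, 67.0] [157.  37.  35.] [  0.4614   0.5454  51.8481 161.0715 120.8084]
0.57 [255.0, 81.3] [73. 74. 76.] [4.384000e-01 3.524000e-01 1.007000e-01 1.601345e+02 1.209716e+02]
orange [75.6 65.6] [37, 36, 79, 59, 2309]
[ 0.4621  0.5384 51.9025 75.8401 33.3448]
orange [254.4  88.2] [243, 58, 23, 62, 1378]
[ 0.4393  0.3533  0.5092 62.1314 23.1965]
```

View pics/w3.png

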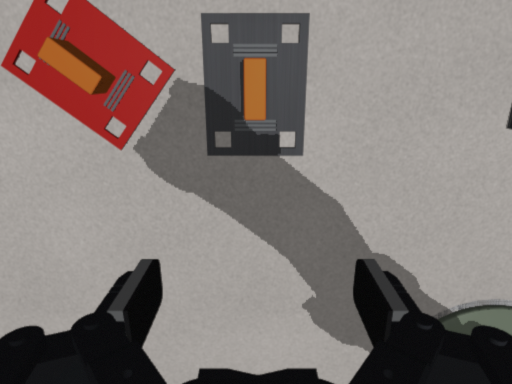

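The deck is centred at (255,84), axis-aligned, clear of the red plate, at (0.4385, 0.3525). Descending.

>>> carry_out --rows '[[[0.035,-0.002,0.02,0],[0.065,-0.002,0.05,0],[0.069,-0.002,0.09,0],[0.069,-0.002,0.13,0],[0.069,-0.002,0.17,0],[0.069,-0.002,0.21,0],[0.069,-0.002,0.235,0],[0.069,-0.002,0.25,0],[0.069,-0.002,0.26,0],[0.069,-0.002,0.266,0],[0.069,-0.002,0.266,0],[0.069,-0.002,0.266,0]]]'

```text
clock: 4.8
position: [0.4386, 0.3539, 0.0139]
tool_rot: [-3.141, -0.001, -0.0]
force: [0.1, -0.3, 0.5]
grip_width: 0.0851
finger_force: 0.0
```

>>> carry_out --rows '[[[0,0,0,0],[0,0,0,0],[0,0,0,0],[0,0,0,0],[0,0,0,0],[0,0,0,0],[0,0,0,0],[0,0,0,0],[0,0,0,0],[0,0,0,0]]]' --grip 0.01 --grip_force 60

```text
clock: 5.63
position: [0.4382, 0.3541, 0.0135]
tool_rot: [-3.141, -0.0, 0.001]
force: [-1.5, -1.0, 8.2]
grip_width: 0.0232
finger_force: 59.8
```

>>> carry_out --rows '[[[0,0,-0.01,0],[0,0,-0.03,0],[0,0,-0.06,0],[0,0,-0.09,0],[0,0,-0.11,0],[0,0,-0.12,0],[0,0,-0.12,0],[0,0,-0.12,0]]]'

```text
clock: 6.3
position: [0.438, 0.3538, 0.1328]
tool_rot: [-3.142, -0.0, 0.001]
force: [-0.2, 0.7, -1.8]
grip_width: 0.023
finger_force: 58.9
```

Run:
```python
from h import *
for i in range(3): f=bot.grab_frame('wrist')
s=bot.observe();print(s['position'].round(4),s['tool_rot'].round(4),s['force'],s['moment'],s['grip_width'])
cv2.imwrite('pics/w4.png',f['pixels'][:,:,::-1])
```

```text
[0.4375 0.3534 0.1317] [3.1401e+00 1.7000e-03 8.0000e-04] [-0.32779238 -0.05406636 -1.78136951] [ 0.03560157 -0.03195399 -0.0188106 ] 0.023330766613037703
```

View pics/w4.png

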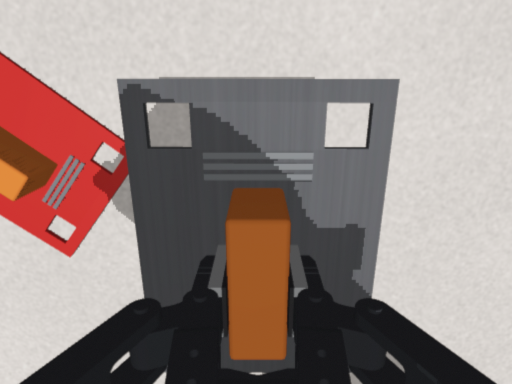

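The deck is held level, with its front corners at (118,80) and (398,80) and its front holes at (168,125) and (348,125). I'll work out its pose in the hand.

Run:
```python
from h import *
f=bot.grab_frame('wrist');p=bot.observe()['position'];print(p.round(4))
z=p[2]-.0137+.005
w=toplane(f,[[118,80],[398.5,80],[145.5,102],[190,102],[325.5,102],[372.5,102],[148,147.5],[191.5,147.5],[325,147.5],[368.5,147.5]],z)
print(w.round(4)); 
print('edge center',(w[0]+w[1])/2-p[:2],'width',w[0]-w[1])
print('top block', toplane(f,[[228,225],[290,225],[230,359],[286,359]],z+.04).round(4))
```

```text
[0.4376 0.3535 0.1318]
[[0.5175 0.4111]
 [0.5178 0.2925]
 [0.5085 0.4004]
 [0.5086 0.3812]
 [0.5087 0.3228]
 [0.5087 0.3025]
 [0.4887 0.4013]
 [0.4888 0.3818]
 [0.4889 0.3217]
 [0.4889 0.3021]]
edge center [ 0.08007801 -0.00171125] width [-0.00025214  0.11858516]
top block [[0.4687 0.3626]
 [0.4687 0.3405]
 [0.408  0.3634]
 [0.408  0.3401]]
```

>>> carry_out --rows '[[[0.002,0.015,0,0],[0.007,0.05,0,0],[0.012,0.088,0,0],[0.017,0.126,0,-0.5],[0.022,0.164,0,-1],[0.027,0.202,0,-1.5],[0.032,0.24,0,-1.5],[0.037,0.278,0,-1.5],[0.042,0.316,0,-1.5],[0.047,0.35,0,-1.5],[0.05,0.373,0,-1.5],[0.0515,0.383,0,-1.5]]]'

```text
clock: 7.5
position: [0.4893, -0.0332, 0.1325]
tool_rot: [3.14, 0.001, 0.023]
force: [-0.8, -0.7, -0.8]
grip_width: 0.0236
finger_force: 59.1
```

>>> carry_out --rows '[[[0,0,0.01,0],[0,0,0.02,0],[0,0,0.03,0],[0,0,0.038,0],[0,0,0.038,0],[0,0,0.038,0],[0,0,0.038,0]]]'

```text
clock: 8.08
position: [0.4899, -0.0286, 0.0951]
tool_rot: [-3.142, 0.0, 0.028]
force: [0.6, 0.8, -0.7]
grip_width: 0.0233
finger_force: 59.1
```

Run:
```python
from h import *
f=bot.grab_frame('wrist');s=bot.observe();p=s['position'];print(p.round(4),s['tool_rot'].round(4))
t=bot.grab_frame('side')
z=p[2]-.0137+.005
b,m=blobs(f,(12,110,40),(32,255,255),20)
for c,st in b: print('post px',c.round(1),st.tolist(),'as z.04:',toplane(f,c,.04).round(4))
im=cv2.resize(f['pixels'],None,fx=1.2,fy=1.2,interpolation=cv2.INTER_CUBIC)[:300]
c=cv2.resize(t['pixels'][150:250,220:350],(614,472)[:2],interpolation=cv2.INTER_CUBIC)[:299]
cv2.imwrite('pics/w5.png',np.vstack([im[:,:614],c])[:,:,::-1])
```

```text
[ 0.49   -0.0287  0.0953] [-3.1415e+00 -3.0000e-04  2.7400e-02]
post px [184.4 116.1] [178, 103, 12, 27, 227] as z.04: [[0.5491 0.0136]]
post px [331.6 116.7] [326, 103, 14, 30, 294] as z.04: [[ 0.5512 -0.0706]]
post px [257.4 273.3] [225, 189, 65, 170, 10018] as z.04: [[ 0.4471 -0.0311]]
```

View pics/w5.png

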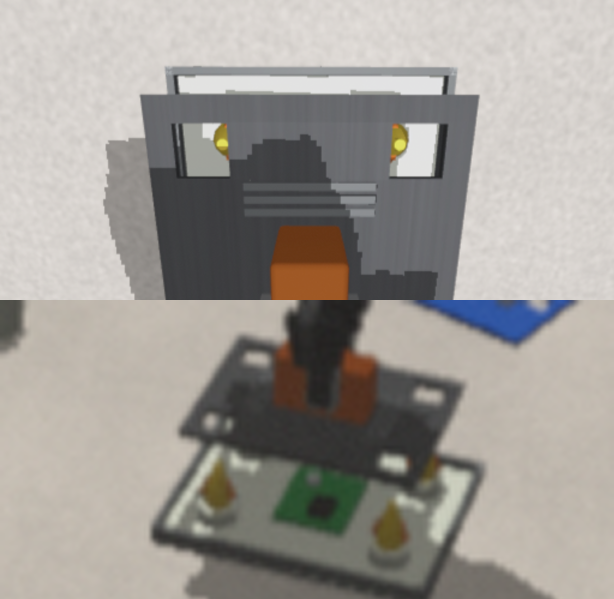

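The plate is centred over the posts: plate mid-column 310, post-tip mid-column 311, and all four holes sit over tips in the side view. Lowering with a 1 mm correction in x.

>>> carry_out --rows '[[[-0.001,0,0,0],[-0.001,0,0.008,0],[-0.001,0,0.016,0],[-0.001,0,0.024,0],[-0.001,0,0.03,0],[-0.001,0,0.035,0],[-0.001,0,0.038,0],[-0.001,0,0.041,0],[-0.001,0,0.041,0],[-0.001,0,0.041,0]]]'

```text
clock: 9.02
position: [0.4889, -0.0291, 0.0541]
tool_rot: [-3.142, 0.0, 0.027]
force: [0.5, -0.6, -1.4]
grip_width: 0.0235
finger_force: 59.1
```

>>> carry_out --rows '[[[0,0,0.002,0],[0,0,0.004,0],[0,0,0.006,0],[0,0,0.006,0],[0,0,0.006,0]]]'

```text
clock: 9.43
position: [0.4888, -0.0291, 0.048]
tool_rot: [-3.142, 0.0, 0.027]
force: [-0.4, -0.2, -1.6]
grip_width: 0.0232
finger_force: 59.0
```

>>> carry_out --rows '[[[0,0,0.001,0],[0,0,0.002,0],[0,0,0.003,0],[0,0,0.004,0],[0,0,0.004,0],[0,0,0.004,0]]]'

```text
clock: 9.93
position: [0.4888, -0.0291, 0.0441]
tool_rot: [3.142, 0.0, 0.027]
force: [-0.7, -0.4, 0.4]
grip_width: 0.0234
finger_force: 59.4
```

>>> carry_out --rows '[[[0,0,0,0],[0,0,0,0],[0,0,0,0],[0,0,0,0],[0,0,0,0],[0,0,0,0]]]' --grip 0.05

```text
clock: 10.43
position: [0.4888, -0.0291, 0.0441]
tool_rot: [-3.142, 0.0, 0.027]
force: [0.4, 0.5, 0.1]
grip_width: 0.0501
finger_force: 0.0
```

>>> carry_out --rows '[[[0,0,0,0],[0,0,0,0],[0,0,0,0],[0,0,0,0],[0,0,0,0],[0,0,0,0],[0,0,0,0]]]' --grip 0.01 --grip_force 70

```text
clock: 11.02
position: [0.4889, -0.0291, 0.0441]
tool_rot: [3.142, -0.0, 0.027]
force: [-0.4, 0.0, 2.1]
grip_width: 0.0228
finger_force: 69.4
```

>>> carry_out --rows '[[[0,0,0.001,0],[0,0,0.002,0],[0,0,0.003,0],[0,0,0.004,0],[0,0,0.005,0],[0,0,0.005,0]]]'

```text
clock: 11.52
position: [0.4891, -0.0291, 0.0393]
tool_rot: [-3.142, -0.001, 0.027]
force: [0.0, -0.2, 5.0]
grip_width: 0.0232
finger_force: 70.0
```

>>> carry_out --rows '[[[0,0,0.001,0],[0,0,0.002,0],[0,0,0.003,0],[0,0,0.004,0],[0,0,0.005,0],[0,0,0.005,0]]]'

```text
clock: 12.02
position: [0.4887, -0.0291, 0.0338]
tool_rot: [-3.142, 0.0, 0.027]
force: [0.9, 0.3, -6.6]
grip_width: 0.0229
finger_force: 68.8
```

>>> carry_out --rows '[[[0,0,0.001,0],[0,0,0.002,0],[0,0,0.003,0],[0,0,0.003,0]]]'

```text
clock: 12.35
position: [0.4887, -0.0291, 0.0308]
tool_rot: [-3.142, 0.0, 0.027]
force: [0.1, -0.1, -1.7]
grip_width: 0.0233
finger_force: 70.7
```

>>> carry_out --rows '[[[0,0,0.001,0],[0,0,0.002,0],[0,0,0.002,0],[0,0,0.002,0]]]'

```text
clock: 12.68
position: [0.4889, -0.0291, 0.0302]
tool_rot: [3.141, -0.0, 0.027]
force: [-8.8, 0.9, 35.9]
grip_width: 0.0228
finger_force: 75.8
```

>>> carry_out --rows '[[[0,0,-0.0015,0],[0,0,-0.0015,0],[0,0,-0.0015,0]]]'

```text
clock: 12.93
position: [0.4889, -0.0291, 0.0306]
tool_rot: [-3.142, -0.0, 0.027]
force: [-0.1, 0.6, -2.3]
grip_width: 0.0232
finger_force: 70.7
```

>>> carry_out --rows '[[[0,0,0,0],[0,0,0,0],[0,0,0,0],[0,0,0,0],[0,0,0,0],[0,0,0,0],[0,0,0,0],[0,0,0,0]]]' --grip 0.07

```text
clock: 13.6
position: [0.4888, -0.0291, 0.0306]
tool_rot: [-3.142, -0.0, 0.027]
force: [0.4, -0.2, 0.5]
grip_width: 0.0701
finger_force: 0.0
```

>>> carry_out --rows '[[[0,0,-0.015,0],[0,0,-0.04,0],[0,0,-0.08,0],[-0.01,0,-0.12,0],[-0.03,0,-0.16,0],[-0.06,0,-0.18,0],[-0.07,0,-0.2,0],[-0.07,0,-0.2,0],[-0.07,0,-0.2,0],[-0.07,0,-0.2,0],[-0.07,0,-0.2,0]]]'

```text
clock: 14.52
position: [0.4189, -0.0309, 0.2298]
tool_rot: [-3.141, 0.001, 0.027]
force: [-0.9, 0.0, -0.3]
grip_width: 0.0696
finger_force: 0.0
```

Run:
```python
from h import *
f=bot.grab_frame('wrist');t=bot.grab_frame('side');print(bot.observe()['position'].round(4))
for z in (.02,.023,.026,.03):
  for fr in (f,):
    for d in bot.regions_of(fr,'deck'): print(z,round(d['conf'],2),rect(fr,d['region'],z).tolist())
a=cv2.resize(f['pixels'][0:190,130:380],(500,380),interpolation=cv2.INTER_CUBIC)
b=cv2.resize(t['pixels'][160:235,235:340],(500,357)[:2],interpolation=cv2.INTER_CUBIC)[:215] if 0 else cv2.resize(t['pixels'][165:225,235:345],(500,220),interpolation=cv2.INTER_CUBIC)
cv2.imwrite('pics/w6.png',np.vstack([a,b])[:,:,::-1])
```

```text
[ 0.4188 -0.0309  0.2297]
0.02 0.86 [0.4878, -0.0304, 1.6181, 160.4279, 123.0528]
0.023 0.86 [0.4879, -0.0304, 1.6181, 159.0604, 122.0039]
0.026 0.86 [0.488, -0.0304, 1.6182, 157.693, 120.955]
0.03 0.86 [0.4881, -0.0304, 1.6181, 155.8698, 119.5566]
```

View pics/w6.png

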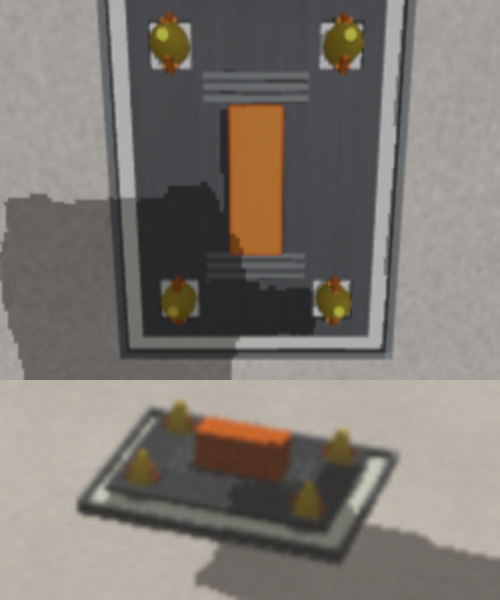

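The deck lies flat inside the rim. Orange hooks overlap the plate's hole edges at all four posts, at (170,40), (343,40), (180,300) and (333,300). The 36 N hard stop also says it is on the shoulders.

```bash
python3 -c "
from workcell import bot
print(bot.job_done())"
```

```text
the job is handed in; nothing more can be done
None
```

The dark grey deck is pressed past the hooks of all four posts, lies flat on the shoulders and has been let go; the blue plate was not touched, and the job was handed in at about 15 s.

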